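# Slide a lens carrier along the rail into its corner pocket

### The job

With the fingertips, push the brass lens carrier across the jig plate until it lies flat against the rail, then slide it along the rail, keeping it against the rail, into the free corner pocket (the one with the green dot) until it is fully home against the end stop. Only push it: do not lift or tip it. Leave the silver carrier and everything else where they are.

Things in the scene. Friction and masses are not known exactly. Their poses are not given: they have to be found in the camera images.
- cell: the brass square lens carrier to be moved: a 60 x 60 x 18 mm block with a round glass in its top, 110 to 225 g, loose, lying flat on the jig plate at any small angle (up to about 25 degrees) in front of the middle of the rail. Origin at the centre of its underside (8 mm above the table), x and y along its sides, z up.
- jig: the bonding jig, fixed to the table: dark steel plate 180 (x) x 410 (y) x 8 mm thick. Origin under the plate's centre at table height; x points across the plate from the robot's side to the rail, y along the rail (within about 15 degrees of world y), z up. The aluminium rail stands on the far edge, with a corner pocket at each end; all these stand 14 mm above the plate (22 mm above the table).
- rail_mid (a point): middle of the rail's guiding face, at the plate's top (jig frame x +62, y 0, z 8 mm). The face runs along jig y and looks to jig -x. A carrier lying against it has its centre 30 mm before the face, and its top is 26 mm above the table, 4 mm above the rail.
- pocket_a (a point): centre of the pocket at the jig's +y end, on the plate's top (jig frame x +32, y +155, z 8 mm): where a carrier's underside centre lies when home. End stop face 30 mm further out. A lip parallel to the rail, 8 mm thick, rounded tip, leaves a 63 mm wide channel (jig x -1 to +62) and reaches inward to y +147: the inward 22 mm of a home carrier stay outside the lip, so it can be pushed fully home.
- pocket_b (a point): the same for the pocket at the jig's -y end (jig frame x +32, y -155, z 8 mm), a mirror image of the other. One of the two pockets is taken by the silver carrier, the other is free and has the green dot.
- dot: flat green disc, 36 mm across, 0.6 mm thick, printed on the plate in the free pocket (at either end); it can not be felt. Its origin is the point of the plate's top, 8 mm above the table, over which the brass carrier's origin must come to lie when home.
- mate: silver lens carrier, same 60 x 60 x 18 mm shape as the brass one, weighs 160 g, already home in one of the two corner pockets of the jig; origin at the centre of its underside
- ring: loose brass ring, 38 mm across, 8 mm high, lying on the robot-side edge of the jig plate near one end; origin at the centre of its underside
- cap: loose black lens cap, 42 mm across, 10 mm high, lying on the robot-side edge of the jig plate near the other end; origin at the centre of its underside
- dropper: amber dropper bottle with orange rubber bulb, 60 mm across, 130 mm high, stands on the table left of the jig; origin under its centre
- lens: black camera lens barrel, 68 mm across, 66 mm high, stands on the table right of the jig; origin under its centre
- film: film canister, 32 mm across, 50 mm high, stands beyond the jig; origin under its centre
- glue: white and yellow glue pot, 24 mm across, 75 mm high, stands beyond the jig; origin under its centre
- screws: shallow black dish of screws, 68 mm across, 16 mm high, beyond the jig; origin under its centre
Not all that is in view belongs to the job. Leave any orange or purple look-alike of the cell alone.

How it is judged:
By the outcome, as a careful person would: the job done as asked, in the order asked, and still so for the second after the job is handed in, with the robot touching nothing.
It also fails if it takes over 45 s, if anything falls off the work surface, if the arm or the gripper's body presses on something with over 40 N, if the wrist force passes 120 N, or if a joint passes its speed limit or range.

### The arm

A 6-joint arm with a two-finger parallel gripper is mounted at the origin on the work surface. World frame = base frame: x ahead of the robot, y to its left, z up, the work surface at z = 0. Lengths are in mm, angles in rad, forces in N, time in s.
With the tool pointing down it reaches from about 350 to 775 mm from the base axis. Payload 7.3 kg.
Tool frame: the origin (TCP) lies at the very end of the fingers, on their centre line; the grasp point (between the pads) lies bot.grip_point_offset behind it (bot.grip_point_offset is the distance from the TCP to the grasp point, in mm); z points along the fingers, y is the line along which they close (so a half turn about z gives the same grasp; the last joint's range is limited). The gripper opens to 92 mm and grips with 3 to 60 N. Pads are 19 mm wide; open, the fingers measure 130 mm over their backs; the gripper's body (75 mm by 190 mm) begins 47 mm behind the grasp point.
Start: joints at [1.007, 0.342, 1.524, -0, 1.275, -0.146], TCP at [213.007, 479.867, 226.741] pointing down, gripper open.
Joint ranges: [-2.53, 2.53], [-0.77, 2.02], [0.04, 2.7], [-1, 4.14], [0.28, 2.66], [-3.11, 3.11]. Speed limits (rad/s): [2.57, 2.57, 3.14, 3.14, 3.14, 3.14].

### API

Orientations are given as [roll, pitch, yaw] about the fixed x, y, z axes, in that order (R = Rz(yaw) Ry(pitch) Rx(roll)).
In Python, from plant import bot gives the robot as it stands. The module is installed in compiled form; this text tells all that it offers.
- The arm moves only by the tool carry_out, never from a script. Its argument "plan" is a list of rows, each an object of numbers: "tx", "ty", "tz": the shift along the world's x, y, z in mm; "rx", "ry", "rz": the turn, a rotation vector about the world's x, y, z in rad. A call has 1 to 12 rows; each row shifts and turns the commanded pose from where the row before left it; what a row does not reach is not made up. A row lasts 1/10 s, in which the tool goes at most 50 mm and 8.59 degrees, less where a joint would pass 70% of its speed; a pose out of reach is approached as far as the arm can. A call with a gripper value outside its range is refused whole. "gripper" is the closure, from 0 (fully open) to 1 (shut), set as the call begins (left out, the last holds). The fingers move at their own pace and stop on an object; the grip force is fixed at half the most. Time passes only in rows, so rows that do not move let the fingers close. It gives the time, the measured TCP pose, the force, the opening and the grip force at its end, in the units of the state.
- bot.get_obs(): the state, without advancing time (a new reading comes with each control period).
- bot.capture(name): name is "scene" or "top"; returns the picture (480x640x3 uint8, red, green, blue); there is no depth.
- bot.camera_model(name): a dict with "camera_matrix" (3x3 intrinsics, pixels), "R" (3x3) and "t" (3): a world point X has camera coordinates R X + t. Camera axes: x right, y down, z forward; pixel columns grow to the right and rows downward; lengths in mm; the calibration is good to about 2 mm. A picture is of the moment at which its call begins. camera_model takes no time and is no camera call.
- bot.close_job(): hands the job in; it is judged then, once.
The state is a dict: "time": time; "joint_positions": joint angles; "dq": joint speeds; "tau": joint torques, N m; "tool_pos": TCP position; "tcp_rot": TCP orientation; "contact_force": force on the tool from outside, world axes, zero at the start; "moment": the same for the moment, N m; "grip_width": finger opening in mm; "finger_force": force on a finger pad.
Only numpy, scipy, OpenCV 4.12 (cv2) and the standard library are available. Lean on these libraries where they do the work, as an engineer would, in place of code of your own. Each camera call takes 0.05 s, during which the arm holds its last target. There are 200 camera calls.

## Working session

There is one attempt and no reset: what is moved stays moved. The work goes in short steps, Python scripts to look and compute and a tool call to move; the robot and the scene stay as the last step left them, time stands still between calls to the robot, and variables do not carry over. Pictures are saved under pics/ and viewed, at most 10 in all, crops included, and the job is handed in when it is done.

Besides the shell and the picture viewer there is one more tool, called as a command line: name --argument value ..., lists and objects as JSON in quotes. carry_out: Moves the arm, as the interface text tells. Its arguments: {"type":"object","properties":{"plan":{"type":"array"},"gripper":{"type":"number"}},"required":["plan"]}

```bash
mkdir -p pics; python3 - <<'E'
from plant import bot
import cv2
for n in("scene","top"):
    cv2.imwrite(f"pics/{n}0.png",bot.capture(n)[:,:,::-1])
    m=bot.camera_model(n);print(n,m["camera_matrix"],m["R"].round(3) if hasattr(m["R"],'round') else m["R"],m["t"])
o=bot.get_obs();print(o,bot.grip_point_offset)
E
```

```text
scene [[491.04555179   0.         319.41670878]
 [  0.         491.04555179 238.54282111]
 [  0.           0.           1.        ]] [[-0.839  0.544 -0.01 ]
 [ 0.377  0.568 -0.732]
 [-0.392 -0.618 -0.681]] [ 484.58116791 -170.1585652  1253.45748334]
top [[472.53460878   0.         323.94633632]
 [  0.         472.53460878 240.20720576]
 [  0.           0.           1.        ]] [[-0.069 -0.998  0.002]
 [-0.973  0.067 -0.222]
 [ 0.221 -0.017 -0.975]] [ 15.27007596 594.14531168 971.36047481]
{'time': 0.1, 'joint_positions': array([ 1.00700623e+00,  3.42627667e-01,  1.52490706e+00,  2.14153422e-05,
        1.27539504e+00, -1.45971405e-01]), 'dq': array([-5.80702437e-04, -2.02274379e-03, -3.36879314e-03, -9.71783428e-04,
        1.65362391e-03, -6.84168606e-05]), 'tau': array([ 1.17514435e-03, -4.32003736e+01, -2.44695067e+01,  7.18549825e-02,
        5.26715477e-02, -1.01500052e-05]), 'tool_pos': array([212.79663649, 479.55265502, 226.13266883]), 'tcp_rot': array([-3.14027274e+00, -2.14748885e-04,  2.72376757e+00]), 'contact_force': array([-0.70249558, -1.86663502,  0.00762518]), 'moment': array([0.02391316, 0.00149384, 0.06082073]), 'finger_force': 0.0, 'grip_width': 91.53715186694964} 18.8
```

View pics/top0.png

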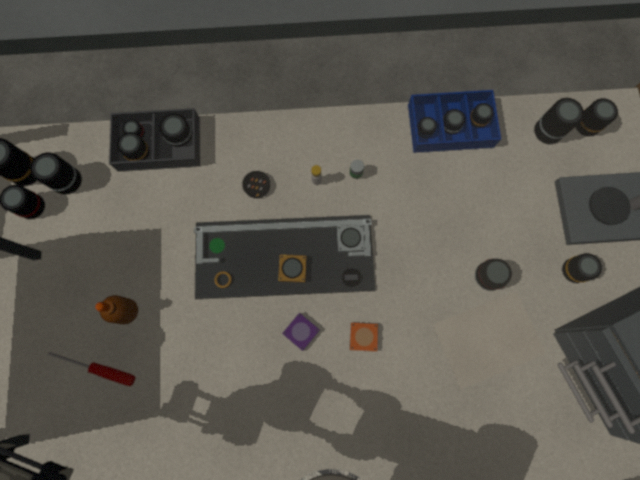

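View pics/scene0.png

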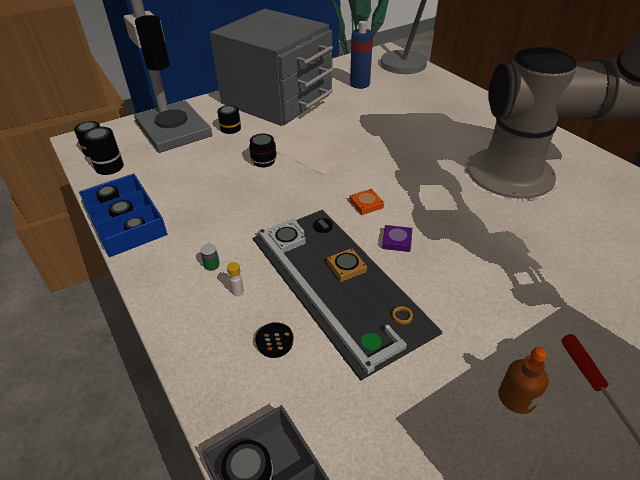

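The top view has the green dot at about (216,245), which is the +y pocket. The brass cell is at (292,267), silver at (350,237), ring (223,280) and cap (351,277). I'll enlarge both views.

```bash
python3 - <<'E'
import cv2,numpy as np
a=cv2.imread("pics/top0.png")[205:309,185:385];b=cv2.imread("pics/scene0.png")[200:385,245:445]
cv2.imwrite("pics/c1.png",cv2.resize(a,None,fx=4,fy=4,interpolation=cv2.INTER_CUBIC))
cv2.imwrite("pics/c2.png",cv2.resize(b,None,fx=3.2,fy=3.2,interpolation=cv2.INTER_CUBIC))
E
```

```text
(no output)
```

View pics/c1.png

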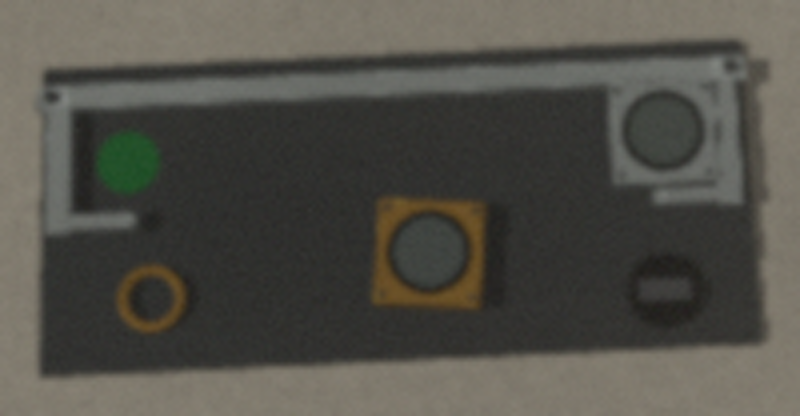

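View pics/c2.png

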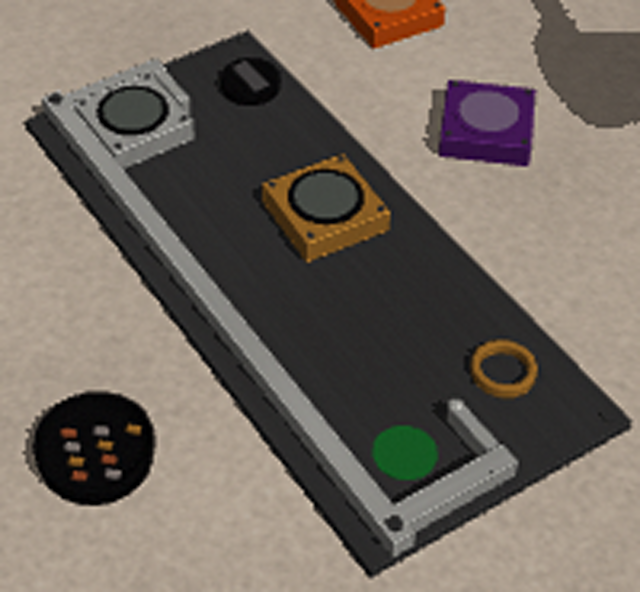

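Crop c1: dot at (128,162), brass top corners at about (378,198), (487,201), (483,309), (372,305), silver glass at (663,130), near plate edge from (41,376) to (762,342). Crop c2: dot at (405,453), brass glass at (326,195), silver glass at (133,109). Next I'll turn these into positions.

```bash
cat > h.py <<'E'
import numpy as np
from plant import bot
def px2w(n,uv,z):
    m=bot.camera_model(n);K,R,t=[np.array(m[k]) for k in("camera_matrix","R","t")]
    c=-R.T@t; d=R.T@np.linalg.inv(K)@np.array([*uv,1.]); return (c+d*(z-c[2])/d[2])[:2]
T=lambda u,v,z:px2w("top",((u+.5)/4-.5+185,(v+.5)/4-.5+205),z)
S=lambda u,v,z:px2w("scene",((u+.5)/3.2-.5+245,(v+.5)/3.2-.5+200),z)
E
python3 - <<'E'
from h import *
np.set_printoptions(precision=1,suppress=True)
for nm,p,q,z in [("dot",(128,162),(405,453),8),("cell",(429,250),(326,195),26),("mate",(663,130),(133,109),26),("ring",(152,298),(503,368),8),("cap",(668,290),(249,80),10),
 ("NL",(41,376),(630,425),8),("NR",(762,342),(248,32),8)]:
    print(nm,T(*p,z),S(*q,z))
c=[T(*p,26) for p in [(378,198),(487,201),(483,309),(372,305)]];print("cell corners",c,np.mean(c,0),[np.linalg.norm(c[i]-c[i-1]) for i in range(4)])
c2=[S(*p,26) for p in [(262,184),(343,155),(390,209),(309,245)]];print(c2,np.mean(c2,0))
for cc in(c,c2):
  for i in range(4):
    d=cc[i]-cc[i-1];print(np.degrees(np.arctan2(d[1],d[0])),end=' ')
d=T(128,162,8)-T(663,130,26);print("\njig y dir deg",np.degrees(np.arctan2(d[1],d[0])))
d=S(405,453,8)-S(133,109,26);print("jig y dir deg",np.degrees(np.arctan2(d[1],d[0])),np.linalg.norm(d))
d=T(80,110,22)-T(607,87,22);print("rail",np.degrees(np.arctan2(d[1],d[0])),T(80,110,22),T(607,87,22))
E
```

```text
dot [612.6 222.1] [613.  223.6]
cell [545.9  49.9] [544.6  50.4]
mate [606.1 -87.4] [605.7 -86.8]
ring [532.2 210. ] [529.6 207.7]
cap [516.2 -83.8] [515.  -83.7]
NL [492.2 273.5] [496.3 277.9]
NR [ 483.2 -134.8] [ 485.6 -130. ]
cell corners [array([577.7,  77.2]), array([571.7,  15.6]), array([510.4,  21.6]), array([516.9,  83.5])] [544.2  49.4] [np.float64(61.11153752502334), np.float64(61.886382317618406), np.float64(61.627303075641635), np.float64(62.24627023749575)]
[array([572.9,  19.9]), array([514.5,  26.8]), array([518.4,  82.4]), array([578. ,  79.6])] [545.9  52.2]
-5.924784620187749 -95.56212683366846 174.41084979130846 83.96200085217421 -94.90666780173332 173.2704046423881 86.00224130579505 -2.7357608335816654 
jig y dir deg 88.79214290385339
jig y dir deg 88.64484365828184 310.41438115500586
rail 88.62962260964437 [641.9 246. ] [634.7 -57.6]
```

carry_out --gripper 1 --plan '[{"tx":23.6,"ty":-35.7,"rz":0.033},{"tx":23.6,"ty":-35.7,"rz":0.033},{"tx":23.6,"ty":-35.7,"rz":0.033},{"tx":23.6,"ty":-35.7,"rz":0.033},{"tx":23.6,"ty":-35.7,"rz":0.033},{"tx":23.6,"ty":-35.7,"rz":0.033},{"tx":23.6,"ty":-35.7,"rz":0.033},{"tx":23.6,"ty":-35.7,"rz":0.033},{"tx":23.6,"ty":-35.7,"rz":0.033},{"tx":23.6,"ty":-35.7,"rz":0.033},{"tx":23.6,"ty":-35.7,"rz":0.033},{"tx":23.6,"ty":-35.7,"rz":0.033}]'

```text
invalid input at $.plan[0]: expected keys tx, ty, tz, rx, ry, rz
```

carry_out --gripper 1 --plan '[{"tx":23.6,"ty":-35.7,"tz":0,"rx":0,"ry":0,"rz":0.033},{"tx":23.6,"ty":-35.7,"tz":0,"rx":0,"ry":0,"rz":0.033},{"tx":23.6,"ty":-35.7,"tz":0,"rx":0,"ry":0,"rz":0.033},{"tx":23.6,"ty":-35.7,"tz":0,"rx":0,"ry":0,"rz":0.033},{"tx":23.6,"ty":-35.7,"tz":0,"rx":0,"ry":0,"rz":0.033},{"tx":23.6,"ty":-35.7,"tz":0,"rx":0,"ry":0,"rz":0.033},{"tx":23.6,"ty":-35.7,"tz":0,"rx":0,"ry":0,"rz":0.033},{"tx":23.6,"ty":-35.7,"tz":0,"rx":0,"ry":0,"rz":0.033},{"tx":23.6,"ty":-35.7,"tz":0,"rx":0,"ry":0,"rz":0.033},{"tx":23.6,"ty":-35.7,"tz":0,"rx":0,"ry":0,"rz":0.033},{"tx":23.6,"ty":-35.7,"tz":0,"rx":0,"ry":0,"rz":0.033},{"tx":23.6,"ty":-35.7,"tz":0,"rx":0,"ry":0,"rz":0.033}]'

```text
time: 1.3
tool_pos: [496.7, 49.8, 226.5]
tcp_rot: [3.141, -0.001, 3.121]
contact_force: [0.5, 0.6, -0.4]
grip_width: 1.9
finger_force: 0.0
```

carry_out --plan '[{"tx":0,"ty":0.5,"tz":-45,"rx":0,"ry":0,"rz":0},{"tx":0,"ty":0.5,"tz":-45,"rx":0,"ry":0,"rz":0},{"tx":0,"ty":0,"tz":-45,"rx":0,"ry":0,"rz":0},{"tx":0,"ty":0,"tz":-40,"rx":0,"ry":0,"rz":0},{"tx":0,"ty":0,"tz":-20,"rx":0,"ry":0,"rz":0},{"tx":0,"ty":0,"tz":-10,"rx":0,"ry":0,"rz":0},{"tx":0,"ty":0,"tz":-6,"rx":0,"ry":0,"rz":0},{"tx":0,"ty":0,"tz":0,"rx":0,"ry":0,"rz":0}]'

```text
time: 2.1
tool_pos: [496.4, 52.5, 15.8]
tcp_rot: [3.142, 0.0, 3.12]
contact_force: [-0.3, -0.2, 0.7]
grip_width: 0.6
finger_force: 0.0
```

```bash
python3 - <<'E'
from plant import bot
import cv2
a=bot.capture("top")[205:309,185:385,::-1];b=bot.capture("scene")[180:385,245:445,::-1]
f=lambda i,s:cv2.resize(i,None,fx=s,fy=s,interpolation=cv2.INTER_CUBIC)
A=f(a,2.8);B=f(b,280/205*2)
import numpy as np
A=f(a,2.6);B=f(b,2.6)
c=np.zeros((A.shape[0]+0,1),np.uint8)
cv2.imwrite("pics/c3.png",f(b,2.9))
E
```

```text
(no output)
```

View pics/c3.png

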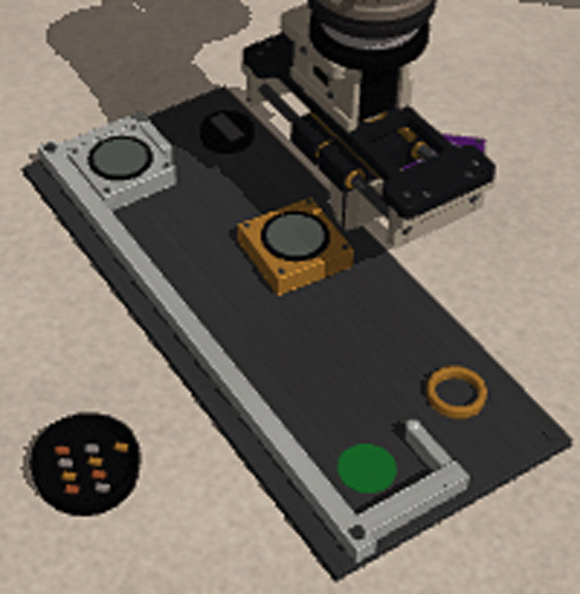

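The fingertips are down behind the robot-side face of the brass cell (cell at about (295,245) in the crop), clear of everything else. I'll push toward the rail.

carry_out --plan '[{"tx":6,"ty":-0.1,"tz":0,"rx":0,"ry":0,"rz":0},{"tx":6,"ty":-0.1,"tz":0,"rx":0,"ry":0,"rz":0},{"tx":6,"ty":-0.1,"tz":0,"rx":0,"ry":0,"rz":0},{"tx":6,"ty":-0.1,"tz":0,"rx":0,"ry":0,"rz":0},{"tx":6,"ty":-0.1,"tz":0,"rx":0,"ry":0,"rz":0},{"tx":6,"ty":-0.1,"tz":0,"rx":0,"ry":0,"rz":0},{"tx":6,"ty":-0.1,"tz":0,"rx":0,"ry":0,"rz":0},{"tx":6,"ty":-0.1,"tz":0,"rx":0,"ry":0,"rz":0},{"tx":6,"ty":-0.1,"tz":0,"rx":0,"ry":0,"rz":0},{"tx":6,"ty":-0.1,"tz":0,"rx":0,"ry":0,"rz":0},{"tx":4,"ty":-0.1,"tz":0,"rx":0,"ry":0,"rz":0}]'

```text
time: 3.3
tool_pos: [560.9, 51.3, 15.7]
tcp_rot: [3.141, 0.0, 3.12]
contact_force: [-1.4, 0.4, 1.1]
grip_width: 0.4
finger_force: 0.5
```

carry_out --plan '[{"tx":3,"ty":-0.1,"tz":0,"rx":0,"ry":0,"rz":0},{"tx":2,"ty":-0.1,"tz":0,"rx":0,"ry":0,"rz":0},{"tx":2,"ty":0,"tz":0,"rx":0,"ry":0,"rz":0}]'

```text
time: 3.6
tool_pos: [567.2, 51.2, 15.7]
tcp_rot: [3.141, -0.0, 3.12]
contact_force: [0.4, 1.2, -0.1]
grip_width: 0.3
finger_force: 0.3
```

carry_out --plan '[{"tx":1,"ty":0,"tz":0,"rx":0,"ry":0,"rz":0},{"tx":1,"ty":0,"tz":0,"rx":0,"ry":0,"rz":0}]'

```text
time: 3.8
tool_pos: [569.2, 51.2, 15.7]
tcp_rot: [3.142, -0.0, 3.12]
contact_force: [0.2, 0.2, 0.0]
grip_width: 0.3
finger_force: 0.3
```

carry_out --plan '[{"tx":1,"ty":0,"tz":0,"rx":0,"ry":0,"rz":0},{"tx":1,"ty":0,"tz":0,"rx":0,"ry":0,"rz":0}]'

```text
time: 4.0
tool_pos: [569.5, 51.2, 15.6]
tcp_rot: [3.142, -0.004, 3.12]
contact_force: [-8.3, -1.1, 5.6]
grip_width: 0.2
finger_force: 4.3
```

carry_out --plan '[{"tx":1,"ty":0,"tz":0,"rx":0,"ry":0,"rz":0},{"tx":0,"ty":0,"tz":0,"rx":0,"ry":0,"rz":0}]'

```text
time: 4.2
tool_pos: [569.5, 51.2, 15.5]
tcp_rot: [-3.142, -0.006, 3.12]
contact_force: [-9.7, -0.5, 6.9]
grip_width: 0.2
finger_force: 4.8
```

carry_out --plan '[{"tx":-5,"ty":0,"tz":0,"rx":0,"ry":0,"rz":0},{"tx":-15,"ty":0,"tz":0,"rx":0,"ry":0,"rz":0},{"tx":-5,"ty":0,"tz":35,"rx":0,"ry":0,"rz":0},{"tx":0,"ty":0,"tz":45,"rx":0,"ry":0,"rz":0},{"tx":0,"ty":-30,"tz":20,"rx":0,"ry":0,"rz":-0.14},{"tx":0,"ty":-20,"tz":0,"rx":0,"ry":0,"rz":-0.145},{"tx":0,"ty":0,"tz":0,"rx":0,"ry":0,"rz":-0.145},{"tx":0,"ty":0,"tz":0,"rx":0,"ry":0,"rz":-0.145},{"tx":0,"ty":0,"tz":0,"rx":0,"ry":0,"rz":-0.145}]'

```text
time: 5.1
tool_pos: [547.7, 0.8, 116.0]
tcp_rot: [3.14, 0.001, 2.393]
contact_force: [-1.3, -0.4, 0.3]
grip_width: 0.5
finger_force: 0.0
```

```bash
python3 - <<'E'
from plant import bot
import cv2
b=bot.capture("top")[205:309,185:385,::-1]; c=bot.capture("scene")[200:385,245:445,::-1]
f=lambda i,s:cv2.resize(i,None,fx=s,fy=s,interpolation=cv2.INTER_CUBIC)
cv2.imwrite("pics/c4.png",f(c,3.2));cv2.imwrite("pics/c4t.png",f(b,4))
E
```

```text
(no output)
```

View pics/c4.png

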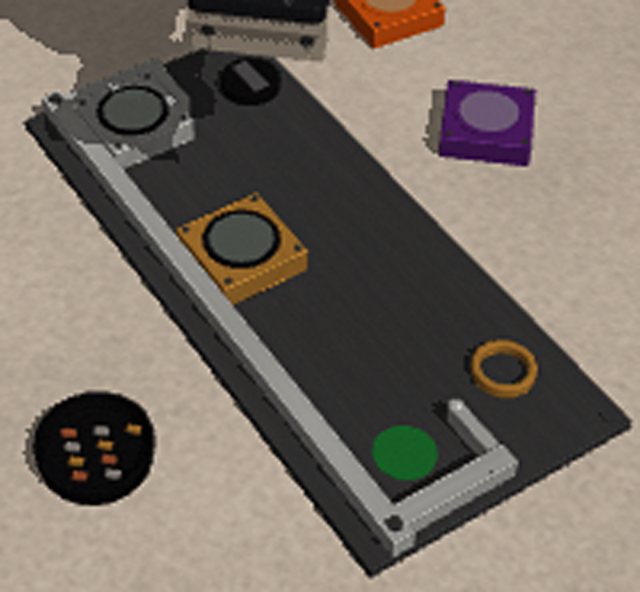

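The brass cell now lies flat along the rail (glass at (241,238) in the crop). Next I'll turn the tool and come down between the brass and silver carriers.

carry_out --plan '[{"tx":10,"ty":-0.5,"tz":0,"rx":0,"ry":0,"rz":-0.142},{"tx":10,"ty":-0.5,"tz":0,"rx":0,"ry":0,"rz":-0.142},{"tx":10,"ty":-0.5,"tz":0,"rx":0,"ry":0,"rz":-0.142},{"tx":10,"ty":-0.5,"tz":0,"rx":0,"ry":0,"rz":-0.142},{"tx":10,"ty":-0.5,"tz":0,"rx":0,"ry":0,"rz":-0.142},{"tx":10,"ty":-0.5,"tz":0,"rx":0,"ry":0,"rz":-0.142},{"tx":0,"ty":0,"tz":0,"rx":0,"ry":0,"rz":0}]'

```text
time: 5.9
tool_pos: [608.3, -1.9, 115.6]
tcp_rot: [3.14, 0.0, 1.55]
contact_force: [-0.1, -0.8, 0.1]
grip_width: 0.3
finger_force: 0.0
```

```bash
python3 -c "
from h import *
print(S(241,238,26))"
```

```text
[609.44149751  51.77320275]
```

carry_out --plan '[{"tx":0,"ty":0,"tz":-40,"rx":0,"ry":0,"rz":0},{"tx":0,"ty":0,"tz":-35,"rx":0,"ry":0,"rz":0},{"tx":0,"ty":0,"tz":-18,"rx":0,"ry":0,"rz":0},{"tx":0,"ty":0,"tz":-8,"rx":0,"ry":0,"rz":0},{"tx":0,"ty":0,"tz":0,"rx":0,"ry":0,"rz":0},{"tx":0.1,"ty":4,"tz":0,"rx":0,"ry":0,"rz":0},{"tx":0.1,"ty":4,"tz":0,"rx":0,"ry":0,"rz":0}]'

```text
time: 6.6
tool_pos: [608.4, 6.3, 16.3]
tcp_rot: [3.139, 0.0, 1.549]
contact_force: [-0.2, -0.7, -0.2]
grip_width: -0.0
finger_force: 0.0
```

carry_out --plan '[{"tx":0.3,"ty":5,"tz":0,"rx":0,"ry":0,"rz":0},{"tx":0.3,"ty":5,"tz":0,"rx":0,"ry":0,"rz":0},{"tx":0.3,"ty":5,"tz":0,"rx":0,"ry":0,"rz":0},{"tx":0.3,"ty":5,"tz":0,"rx":0,"ry":0,"rz":0},{"tx":0.3,"ty":5,"tz":0,"rx":0,"ry":0,"rz":0},{"tx":0.3,"ty":5,"tz":0,"rx":0,"ry":0,"rz":0},{"tx":0.3,"ty":5,"tz":0,"rx":0,"ry":0,"rz":0},{"tx":0.3,"ty":5,"tz":0,"rx":0,"ry":0,"rz":0},{"tx":0.3,"ty":5,"tz":0,"rx":0,"ry":0,"rz":0},{"tx":0.3,"ty":5,"tz":0,"rx":0,"ry":0,"rz":0},{"tx":0.3,"ty":5,"tz":0,"rx":0,"ry":0,"rz":0},{"tx":0.3,"ty":5,"tz":0,"rx":0,"ry":0,"rz":0}]'

```text
time: 7.8
tool_pos: [611.0, 66.6, 14.7]
tcp_rot: [-3.142, 0.0, 1.548]
contact_force: [-1.2, -0.5, -0.1]
grip_width: 0.7
finger_force: 0.5
```

```bash
python3 - <<'E'
from plant import bot
import cv2
c=bot.capture("scene")[200:385,245:445,::-1]
cv2.imwrite("pics/c5.png",cv2.resize(c,None,fx=3.2,fy=3.2,interpolation=cv2.INTER_CUBIC))
E
```

```text
(no output)
```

View pics/c5.png

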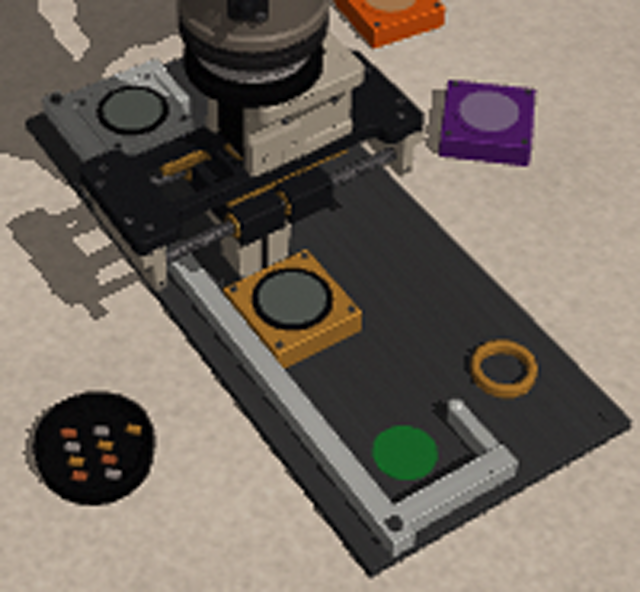

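Still flat against the rail with the glass at (292,298) in the crop. I'll carry on.

carry_out --plan '[{"tx":0.25,"ty":5,"tz":0,"rx":0,"ry":0,"rz":0},{"tx":0.25,"ty":5,"tz":0,"rx":0,"ry":0,"rz":0},{"tx":0.25,"ty":5,"tz":0,"rx":0,"ry":0,"rz":0},{"tx":0.25,"ty":5,"tz":0,"rx":0,"ry":0,"rz":0},{"tx":0.25,"ty":5,"tz":0,"rx":0,"ry":0,"rz":0},{"tx":0.25,"ty":5,"tz":0,"rx":0,"ry":0,"rz":0},{"tx":0.25,"ty":5,"tz":0,"rx":0,"ry":0,"rz":0},{"tx":0.25,"ty":5,"tz":0,"rx":0,"ry":0,"rz":0},{"tx":0.25,"ty":5,"tz":0,"rx":0,"ry":0,"rz":0},{"tx":0.25,"ty":5,"tz":0,"rx":0,"ry":0,"rz":0},{"tx":0.25,"ty":5,"tz":0,"rx":0,"ry":0,"rz":0},{"tx":0.25,"ty":5,"tz":0,"rx":0,"ry":0,"rz":0}]'

```text
time: 9.05
tool_pos: [614.0, 126.6, 14.7]
tcp_rot: [3.141, 0.0, 1.548]
contact_force: [-0.7, -0.7, 0.9]
grip_width: 0.4
finger_force: 0.5
```

```bash
python3 - <<'E'
from plant import bot
import cv2
c=bot.capture("scene")[240:385,285:445,::-1]
cv2.imwrite("pics/c6.png",cv2.resize(c,None,fx=4,fy=4,interpolation=cv2.INTER_CUBIC))
E
```

```text
(no output)
```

View pics/c6.png

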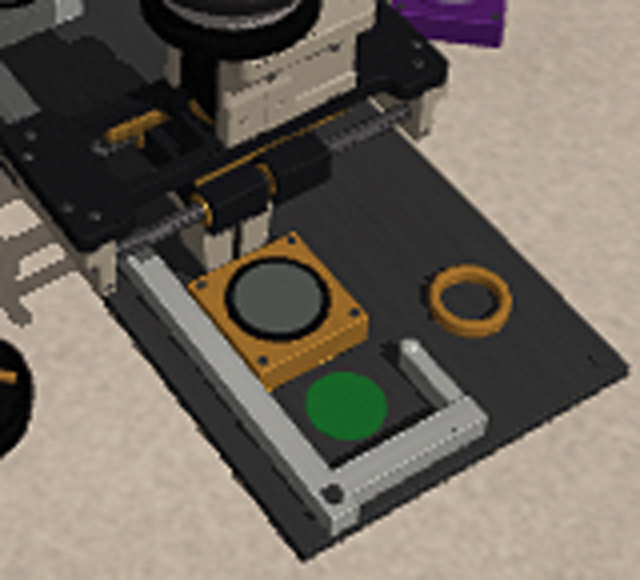

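The cell is flat against the rail and lined up with the pocket mouth (glass at (277,298), dot at (346,405)). I'll push it into the pocket.

carry_out --plan '[{"tx":0.2,"ty":5,"tz":0,"rx":0,"ry":0,"rz":0},{"tx":0.2,"ty":5,"tz":0,"rx":0,"ry":0,"rz":0},{"tx":0.2,"ty":5,"tz":0,"rx":0,"ry":0,"rz":0},{"tx":0.2,"ty":5,"tz":0,"rx":0,"ry":0,"rz":0},{"tx":0.2,"ty":5,"tz":0,"rx":0,"ry":0,"rz":0},{"tx":0.2,"ty":5,"tz":0,"rx":0,"ry":0,"rz":0},{"tx":0.2,"ty":5,"tz":0,"rx":0,"ry":0,"rz":0},{"tx":0.2,"ty":5,"tz":0,"rx":0,"ry":0,"rz":0},{"tx":0.2,"ty":5,"tz":0,"rx":0,"ry":0,"rz":0},{"tx":0.1,"ty":4,"tz":0,"rx":0,"ry":0,"rz":0},{"tx":0.1,"ty":2,"tz":0,"rx":0,"ry":0,"rz":0},{"tx":0.1,"ty":2,"tz":0,"rx":0,"ry":0,"rz":0}]'

```text
time: 10.3
tool_pos: [616.1, 179.3, 14.8]
tcp_rot: [3.142, 0.0, 1.548]
contact_force: [-1.2, -0.8, 0.0]
grip_width: 0.6
finger_force: 0.6
```

carry_out --plan '[{"tx":0,"ty":1,"tz":0,"rx":0,"ry":0,"rz":0},{"tx":0,"ty":1,"tz":0,"rx":0,"ry":0,"rz":0},{"tx":0,"ty":1,"tz":0,"rx":0,"ry":0,"rz":0}]'

```text
time: 10.6
tool_pos: [616.1, 180.9, 14.7]
tcp_rot: [-3.141, 0.002, 1.548]
contact_force: [-1.1, -9.4, 2.3]
grip_width: 0.4
finger_force: 4.4
```

carry_out --plan '[{"tx":0,"ty":1,"tz":0,"rx":0,"ry":0,"rz":0},{"tx":0,"ty":0.5,"tz":0,"rx":0,"ry":0,"rz":0}]'

```text
time: 10.8
tool_pos: [616.1, 181.0, 14.8]
tcp_rot: [-3.141, 0.004, 1.548]
contact_force: [-1.6, -12.3, 2.0]
grip_width: 0.1
finger_force: 6.3
```

carry_out --plan '[{"tx":0,"ty":-5,"tz":0,"rx":0,"ry":0,"rz":0},{"tx":0,"ty":-15,"tz":0,"rx":0,"ry":0,"rz":0},{"tx":0,"ty":-15,"tz":30,"rx":0,"ry":0,"rz":0},{"tx":0,"ty":-30,"tz":40,"rx":0,"ry":0,"rz":0},{"tx":-20,"ty":-40,"tz":20,"rx":0,"ry":0,"rz":0},{"tx":-20,"ty":-40,"tz":20,"rx":0,"ry":0,"rz":0},{"tx":-20,"ty":-40,"tz":0,"rx":0,"ry":0,"rz":0},{"tx":0,"ty":0,"tz":0,"rx":0,"ry":0,"rz":0}]'

```text
time: 11.6
tool_pos: [554.4, -6.0, 125.8]
tcp_rot: [3.141, 0.001, 1.543]
contact_force: [0.4, 0.3, 0.2]
grip_width: 0.4
finger_force: 0.0
```

```bash
python3 - <<'E'
from plant import bot
import cv2,numpy as np
f=lambda i:cv2.resize(i,None,fx=5,fy=5,interpolation=cv2.INTER_CUBIC)
c=f(bot.capture("scene")[295:385,325:425,::-1]);a=f(bot.capture("top")[205:295,185:243,::-1])
cv2.imwrite("pics/c7.png",np.hstack([c,a]))
E
```

```text
(no output)
```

View pics/c7.png

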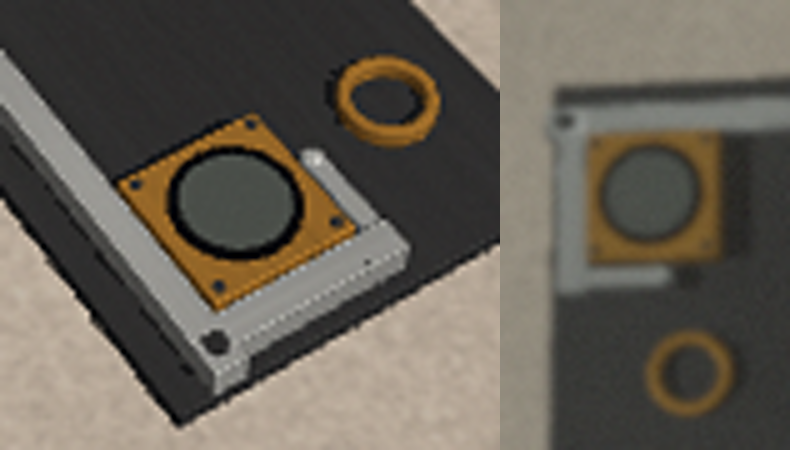

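The cell (glass at (236,203) in the left half) sits flush against both the rail and the end stop, and the ring hasn't moved. Handing in.

```bash
python3 -c "
from h import *
print(px2w('scene',(236.5/5-.5+325,203.5/5-.5+295),26)); print(bot.close_job())"
```

```text
[613.18726546 223.62893517]
the job is handed in; nothing more can be done
None
```

The brass carrier is home in the green-dot pocket, flat against the rail and the end stop, with its measured centre within 1 mm of the dot; it was only pushed, nothing else was touched, and the job is handed in at about 12 s.

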